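# Load candle holders into the curing carriage and start the lamp

### The arm

A 7-joint arm with a two-finger parallel gripper is mounted at the origin on the work surface. World frame = base frame: x ahead of the robot, y to its left, z up, the work surface at z = 0. Lengths are in mm, angles in rad, forces in N, time in s.
With the tool pointing down it reaches from about 425 to 1025 mm from the base axis. Payload 3.6 kg.
Tool frame: the origin (TCP) lies midway between the tips of the shut fingers; the grasp point (between the pads) lies 19 mm behind it; z points along the fingers, y is the line along which they close (so a half turn about z gives the same grasp; the last joint's range is limited). The gripper opens to 85 mm and grips with 20 to 120 N. Pads are 22 mm wide; open, the fingers measure 114 mm over their backs; the gripper's body (76 mm by 85 mm) begins 54 mm behind the grasp point. The pads swing forward as they close: fully open they stand 13 mm farther back than shut.
Start: joints at [-1.335, 0.591, 0.048, 1.609, -0.033, 0.943, -0.034], TCP at [234.103, 686.167, 231.302] pointing down, gripper open.
Joint ranges: [-2.69, 2.69], [-0.47, 2.24], [-1.27, 1.36], [0.19, 2.51], [-1.53, 4.68], [0.08, 2.07], [-3.09, 3.09]. Speed limits (rad/s): [2.57, 2.57, 3.14, 3.14, 3.14, 3.14, 3.14].

### API

Orientations are given as a unit quaternion [w, x, y, z].
In Python, from station import bot, effector, telemetry, imaging, order gives the robot as it stands. Calls block until the motion is done:
- bot.move_to(position, orientation): joint-space move of the TCP to a pose.
- bot.move_straight(position, attitude=None, v=150): straight line of the TCP; attitude=None keeps the orientation; v is the mean speed in mm/s.
- bot.set_joints(angles): joint-space move.
- effector.move_gripper(opening, newtons=None): opening from 0.0 (shut) to 1.0 (fully open); newtons is the grip in N (None keeps the last); returns when the fingers have stopped.
- bot.hold(seconds).
- bot.inverse_kinematics(position, orientation): joint angles nearest the present ones, or None.
- telemetry.state(): the state.
- imaging.capture(name): name is "side" or "top"; returns (picture, depth): 420x560x3 uint8, blue, green, red; 420x560 float32, mm along the optical axis (not along the pixel's ray), 0 where there is no reading.
- imaging.camera_model(name): a dict with "fx", "fy", "cx", "cy" (pixels), "eye" and "rotation" of the camera in the world. Camera axes: x right, y up, looking along -z (the intrinsics and any distortion apply to the point x, -y, -z); pixel columns grow to the right and rows downward; lengths in mm; the calibration is good to about 2 mm. A picture is of the moment at which its call begins. camera_model takes no time and is no camera call.
A pose or a line that the arm cannot do raises bot.Unreachable and nothing moves.
- order.hand_in(): hands the job in; it is judged then, once.
Trained networks look in the newest picture that a camera, given by its name, has taken for a name from the list of things; names that differ only in an ending like _2 or _b are one class to them, and where a whole thing is asked for, a point or a joint stands for the part that bears it (a point fixed in the world has none). Each returns a list of dicts, best first, with "conf" (0 to 1); they miss things now and then, are a little off and sometimes report something else, mostly with a low value. They report only what shows in the picture. A call takes as long as a camera call. They do not tell look-alikes from the thing itself.
- imaging.search_frame(camera, target): "centre" ([row, column] in pixels, amid what is visible of it).
The state is a dict: "time": time; "qpos": joint angles; "joint_vel": joint speeds; "effort": joint torques, N m; "eef_pos": TCP position; "orientation": TCP orientation; "contact_force": force on the tool from outside, world axes, zero at the start; "moment": the same for the moment, N m; "gripper_width": opening from 0.0 (shut) to 1.0 (fully open); "grasp_force": force on a finger pad.
Only numpy, scipy, OpenCV 4.12 (cv2) and the standard library are available. Lean on these libraries where they do the work, as an engineer would, in place of code of your own. Each camera call takes 0.05 s, during which the arm holds its last target. There are 200 camera calls.

### The job

Pull the carriage fully out to its loading stop, seat every candle holder standing on the table flat in a pocket of its own and swing all three locking levers fully shut (also that of an empty pocket). Then push the carriage fully home under the lamp roof and press the green start button all the way down, only when the carriage is home. Leave the paint jar standing where it is.

Things in the scene. Friction and masses are not known exactly. Their poses are not given: they have to be found in the camera images.
- holder_a: Candle holder with yellow glazed cup, may be absent (None). Off-white base plate 96 (its x) x 52 (its y) x 18 mm; on its middle a square neck 40 x 40 mm from 18 to 52 mm height, to be gripped across flats; on that a round cup to 68 mm height. Origin: centre of the underside, z up. Mass about 0.26 kg. Starts upright on the table with its long axis roughly across (along world y).
- holder_b: Candle holder with purple glazed cup, may be absent (None). Off-white base plate 96 (its x) x 52 (its y) x 18 mm; on its middle a square neck 40 x 40 mm from 18 to 52 mm height, to be gripped across flats; on that a round cup to 68 mm height. Origin: centre of the underside, z up. Mass about 0.26 kg. Starts upright on the table with its long axis roughly across (along world y).
- holder_c: Candle holder with turquoise glazed cup, may be absent (None). Off-white base plate 96 (its x) x 52 (its y) x 18 mm; on its middle a square neck 40 x 40 mm from 18 to 52 mm height, to be gripped across flats; on that a round cup to 68 mm height. Origin: centre of the underside, z up. Mass about 0.26 kg. Starts upright on the table with its long axis roughly across (along world y).
- carriage (a joint): Loading carriage (240 x 124 mm, aluminium with blue pocket walls) on the curing station's rails. 0 = fully home under the lamp roof, 0.28 m = fully out at its loading stop. It slides along the station's +y (the y axis of the pocket points) as it comes out, with about 3 N of friction, and stays where left.
- carriage_knob (a point): Top centre of the square black knob (26 x 26 mm, 53 mm tall, sides along the carriage's axes) at the outer (+y) end of the carriage, 165 mm from the middle pocket's centre; top about 83 mm above the table.
- pocket0 (a point): Centre of the floor of pocket 0 of the carriage, 24 mm above the table; nearest the lamp roof. Its x and y axes are the carriage's (x away from the robot, y the way the carriage comes out). The pocket is 100 (x) x 56 (y) mm inside, 14 mm deep, so it takes a holder's base either way round with 2 mm to spare on each side. Pockets are 74 mm apart.
- pocket1 (a point): Centre of the floor of pocket 1 of the carriage, 24 mm above the table; the middle one. Its x and y axes are the carriage's (x away from the robot, y the way the carriage comes out). The pocket is 100 (x) x 56 (y) mm inside, 14 mm deep, so it takes a holder's base either way round with 2 mm to spare on each side. Pockets are 74 mm apart.
- pocket2 (a point): Centre of the floor of pocket 2 of the carriage, 24 mm above the table; nearest the black knob. Its x and y axes are the carriage's (x away from the robot, y the way the carriage comes out). The pocket is 100 (x) x 56 (y) mm inside, 14 mm deep, so it takes a holder's base either way round with 2 mm to spare on each side. Pockets are 74 mm apart.
- lever0 (a joint): Flat locking lever of pocket 0. 0 = shut (rad), lying along the carriage's y over the near end of the holder's base; about 1.57 = open, pointing to the carriage's -x (towards the robot); limit 1.9. Turns about an upright pin at (-36, +37) mm (x, y) from its pocket's centre. Underside 20 mm, top 28 mm above the pocket floor. Stiff, stays where left; about 1 N at the red knob moves it.
- lever0_knob (a point): Top centre of the round red upright grip, which revolves freely on its own axis (18 mm thick, 44 mm tall, top about 96 mm above the table) of lever 0, 58 mm from the lever's pin; when shut it stands at (-36, -21) mm from its pocket's centre.
- lever1 (a joint): Flat locking lever of pocket 1. 0 = shut (rad), lying along the carriage's y over the near end of the holder's base; about 1.57 = open, pointing to the carriage's -x (towards the robot); limit 1.9. Turns about an upright pin at (-36, +37) mm (x, y) from its pocket's centre. Underside 20 mm, top 28 mm above the pocket floor. Stiff, stays where left; about 1 N at the red knob moves it.
- lever1_knob (a point): Top centre of the round red upright grip, which revolves freely on its own axis (18 mm thick, 44 mm tall, top about 96 mm above the table) of lever 1, 58 mm from the lever's pin; when shut it stands at (-36, -21) mm from its pocket's centre.
- lever2 (a joint): Flat locking lever of pocket 2. 0 = shut (rad), lying along the carriage's y over the near end of the holder's base; about 1.57 = open, pointing to the carriage's -x (towards the robot); limit 1.9. Turns about an upright pin at (-36, +37) mm (x, y) from its pocket's centre. Underside 20 mm, top 28 mm above the pocket floor. Stiff, stays where left; about 1 N at the red knob moves it.
- lever2_knob (a point): Top centre of the round red upright grip, which revolves freely on its own axis (18 mm thick, 44 mm tall, top about 96 mm above the table) of lever 2, 58 mm from the lever's pin; when shut it stands at (-36, -21) mm from its pocket's centre.
- start_top (a point): Top of the round green start button (32 mm across) in its black housing on the white box on top of the lamp roof; about 0.19 m above the table; pressed straight down, 5 N.
- start (a joint): Travel of the green start button: 0 = up, 0.006 m = fully down; it springs back.
- station: Grey base plate (165 x 560 x 12 mm) of the fixed curing station; origin at its middle on the table, y along the rails. Over its -y part (y -270 to -40 mm, x -45 to +92 mm) is the lamp roof: aluminium frame with a clear amber pane, underside 118 mm and top 138 mm above the table, with posts only on the far (+x) side, and on it a white box (100 x 75 mm) up to 170 mm.
- jar: Purple paint jar with black lid, 60 mm across, 95 mm tall, origin under its centre; a bystander.
Things that resemble listed ones, but are neither listed nor needed, are in the scene too. Leave any red look-alike of the holder_c alone. What is shaped like the holder_a but pink is not meant.

How it is judged (in metres and radians):
On the way, in this order (a step that is already met when the one before it is completed fails the run):
1. the carriage is pulled out to its loading stop (value of joint carriage above 0.27 m), for 0.2 s.
2. with the carriage still out, every holder is seated in a pocket and all three levers are shut (((distance between holder_a and pocket0 below 0.007 m and angle between the x axis of holder_a and the x axis of pocket0, either way round below 0.1 rad and angle between holder_a's own z axis and vertical below 0.08 rad) or (distance between holder_a and pocket1 below 0.007 m and angle between the x axis of holder_a and the x axis of pocket1, either way round below 0.1 rad and angle between holder_a's own z axis and vertical below 0.08 rad) or (distance between holder_a and pocket2 below 0.007 m and angle between the x axis of holder_a and the x axis of pocket2, either way round below 0.1 rad and angle between holder_a's own z axis and vertical below 0.08 rad)) and ((distance between holder_b and pocket0 below 0.007 m and angle between the x axis of holder_b and the x axis of pocket0, either way round below 0.1 rad and angle between holder_b's own z axis and vertical below 0.08 rad) or (distance between holder_b and pocket1 below 0.007 m and angle between the x axis of holder_b and the x axis of pocket1, either way round below 0.1 rad and angle between holder_b's own z axis and vertical below 0.08 rad) or (distance between holder_b and pocket2 below 0.007 m and angle between the x axis of holder_b and the x axis of pocket2, either way round below 0.1 rad and angle between holder_b's own z axis and vertical below 0.08 rad)) and ((distance between holder_c and pocket0 below 0.007 m and angle between the x axis of holder_c and the x axis of pocket0, either way round below 0.1 rad and angle between holder_c's own z axis and vertical below 0.08 rad) or (distance between holder_c and pocket1 below 0.007 m and angle between the x axis of holder_c and the x axis of pocket1, either way round below 0.1 rad and angle between holder_c's own z axis and vertical below 0.08 rad) or (distance between holder_c and pocket2 below 0.007 m and angle between the x axis of holder_c and the x axis of pocket2, either way round below 0.1 rad and angle between holder_c's own z axis and vertical below 0.08 rad)) and value of joint each of lever0, lever1, lever2 below 0.12 rad and value of joint carriage above 0.24 m), for 0.2 s.
3. the loaded and locked carriage is pushed fully home under the lamp roof (((distance between holder_a and pocket0 below 0.007 m and angle between the x axis of holder_a and the x axis of pocket0, either way round below 0.1 rad and angle between holder_a's own z axis and vertical below 0.08 rad) or (distance between holder_a and pocket1 below 0.007 m and angle between the x axis of holder_a and the x axis of pocket1, either way round below 0.1 rad and angle between holder_a's own z axis and vertical below 0.08 rad) or (distance between holder_a and pocket2 below 0.007 m and angle between the x axis of holder_a and the x axis of pocket2, either way round below 0.1 rad and angle between holder_a's own z axis and vertical below 0.08 rad)) and ((distance between holder_b and pocket0 below 0.007 m and angle between the x axis of holder_b and the x axis of pocket0, either way round below 0.1 rad and angle between holder_b's own z axis and vertical below 0.08 rad) or (distance between holder_b and pocket1 below 0.007 m and angle between the x axis of holder_b and the x axis of pocket1, either way round below 0.1 rad and angle between holder_b's own z axis and vertical below 0.08 rad) or (distance between holder_b and pocket2 below 0.007 m and angle between the x axis of holder_b and the x axis of pocket2, either way round below 0.1 rad and angle between holder_b's own z axis and vertical below 0.08 rad)) and ((distance between holder_c and pocket0 below 0.007 m and angle between the x axis of holder_c and the x axis of pocket0, either way round below 0.1 rad and angle between holder_c's own z axis and vertical below 0.08 rad) or (distance between holder_c and pocket1 below 0.007 m and angle between the x axis of holder_c and the x axis of pocket1, either way round below 0.1 rad and angle between holder_c's own z axis and vertical below 0.08 rad) or (distance between holder_c and pocket2 below 0.007 m and angle between the x axis of holder_c and the x axis of pocket2, either way round below 0.1 rad and angle between holder_c's own z axis and vertical below 0.08 rad)) and value of joint each of lever0, lever1, lever2 below 0.12 rad and value of joint carriage below 0.01 m), for 0.2 s.
4. the start button is pressed down (value of joint start above 0.004 m), for 0.05 s.
At the end, for the whole second after the job is handed in: Every holder that is present sits on the floor of a pocket (origin within 7 mm of the pocket point, aligned within 0.1 rad, upright within 0.08 rad), all three levers are within 0.12 rad of shut, the carriage is within 10 mm of fully home and at rest, and the start button has sprung back up (all of step 3 and value of joint start below 0.002 m and velocity of joint carriage below 0.01 m/s); the robot touches nothing.
It fails at once if the start button is pressed while the carriage is not home (value of joint start above 0.004 m and value of joint carriage above 0.02 m).
It fails at once if the paint jar is tipped or shoved more than 60 mm (angle between jar's own z axis and vertical above 0.5 rad or distance of jar from where it was at the start of the episode above 0.06 m).
Of holder_a, holder_b, holder_c only 2 to 3 are there at a start; the rules pass over those that are not, and their reading is None.
At some moment in a run one of holder_a, holder_b, holder_c may be knocked a few centimetres aside while the robot is not near it.
Once in a run the grip may slacken for a moment while it holds something.
It also fails if it takes over 210 s, if anything falls off the work surface, if the arm or the gripper's body presses on something with over 40 N, if the wrist force passes 120 N, or if a joint passes its speed limit or range.

## Working session

There is one attempt and no reset: what is moved stays moved. The work goes in short steps, each a Python script; the robot and the scene stay as the last script left them, time stands still between calls to the robot, and variables do not carry over. Pictures are saved under pics/ and viewed, at most 14 in all, crops included, and the job is handed in when it is done.

```bash
ls; mkdir -p pics; cat > h.py <<'E'
import numpy as np, cv2
from station import bot, effector, telemetry, imaging, order
def cap(n):
    p,d=imaging.capture(n); return p,d
def world(n,rc,depth):
    """pixel(s) (row,col), depth along axis -> world mm"""
    m=imaging.camera_model(n); rc=np.atleast_2d(rc).astype(float); z=np.asarray(depth,float).ravel()
    c=np.stack([(rc[:,1]-m['cx'])/m['fx']*z,-(rc[:,0]-m['cy'])/m['fy']*z,-z],1)
    return c@np.array(m['rotation']).T+np.array(m['eye'])
def cloud(n,d):
    r,c=np.mgrid[0:d.shape[0],0:d.shape[1]]
    return world(n,np.stack([r.ravel(),c.ravel()],1),d.ravel()).reshape(d.shape+(3,))
E
python3 - <<'E'
from h import *
for n in('top','side'):
    p,d=cap(n); cv2.imwrite(f'pics/{n}0.png',p); np.savez(f'{n}0.npz',p=p,d=d); print(n,imaging.camera_model(n))
    for t in ['holder_a','pocket0','carriage_knob','lever0_knob','start_top','jar']:
        for r in imaging.search_frame(n,t):
            a,b=np.round(r['centre']).astype(int); 
            print(n,t,a,b,round(r['conf'],2),world(n,[a,b],d[a,b]).round() if 0<=a<420 and 0<=b<560 else '')
s=telemetry.state(); print(s)
E
```

```text
pics
top {'fx': 493.80342228402037, 'fy': 493.80342228402037, 'cx': 276.95590553132257, 'cy': 204.63749423791378, 'eye': array([ 340.18349109, -200.94453805,  922.83600561]), 'rotation': array([-0.69253806, -0.07753794,  0.05125801,  0.7153681 ])}Traceback (most recent call last):
  File "<stdin>", line 7, in <module>
  File "h.py", line 9, in world
    return c@np.array(m['rotation']).T+np.array(m['eye'])
           ~^~~~~~~~~~~~~~~~~~~~~~~~~~
ValueError: matmul: Input operand 1 has a mismatch in its core dimension 0, with gufunc signature (n?,k),(k,m?)->(n?,m?) (size 4 is different from 3)
```

```bash
sed -i "s/np.array(m\['rotation'\]).T/RT(m).T/; s/^def cap/from scipy.spatial.transform import Rotation as Ro\ndef RT(m): q=m['rotation']; return Ro.from_quat([q[1],q[2],q[3],q[0]]).as_matrix()\ndef cap/" h.py
python3 - <<'E'
from h import *
for n in('top','side'):
    p,d=cap(n); cv2.imwrite(f'pics/{n}0.png',p); np.savez(f'{n}0.npz',p=p,d=d); print(n,imaging.camera_model(n))
    for t in ['holder_a','pocket0','carriage_knob','lever0_knob','start_top','jar']:
        for r in imaging.search_frame(n,t):
            a,b=np.round(r['centre']).astype(int); 
            print(n,t,a,b,round(r['conf'],2),world(n,[a,b],d[a,b]).round() if 0<=a<420 and 0<=b<560 else '')
s=telemetry.state(); print(s)
E
```

```text
top {'fx': 493.80342228402037, 'fy': 493.80342228402037, 'cx': 276.95590553132257, 'cy': 204.63749423791378, 'eye': array([ 340.18349109, -200.94453805,  922.83600561]), 'rotation': array([-0.69253806, -0.07753794,  0.05125801,  0.7153681 ])}
top holder_a 322 358 0.85 [[ 293. -303.   57.]]
top holder_a 240 256 0.78 [[ 439. -132.   55.]]
top holder_a 244 406 0.69 [[ 422. -392.   63.]]
top holder_a 241 332 0.66 [[ 432. -266.   57.]]
top holder_a 316 281 0.63 [[ 306. -172.   55.]]
top pocket0 154 166 0.79 [[608.  35.  39.]]
top pocket0 104 325 0.67 [[ 633. -255.  190.]]
top carriage_knob 151 168 0.73 [[614.  31.  38.]]
top carriage_knob 140 223 0.71 [[597. -87. 141.]]
top lever0_knob 178 202 0.56 [[556. -36.  53.]]
top lever0_knob 240 335 0.17 [[ 434. -271.   56.]]
top start_top 101 329 0.91 [[ 638. -262.  190.]]
top start_top 241 188 0.63 [[436. -19.  93.]]
top jar 241 189 0.58 [[436. -21.  95.]]
top jar 180 204 0.51 [[552. -39.  50.]]
top jar 242 256 0.25 [[ 435. -132.   57.]]
side {'fx': 506.52673430533014, 'fy': 506.52673430533014, 'cx': 266.5164471890795, 'cy': 216.1967706111536, '
[... 724 characters left out ...]
rray([-1.33549656,  0.5911727 ,  0.0484064 ,  1.608502  , -0.03328327,
        0.94268412, -0.03368357]), 'joint_vel': array([ 0.00092767,  0.00276563, -0.00099045, -0.00063212,  0.00123095,
       -0.00039674,  0.00243465]), 'effort': array([-8.06992830e-04, -5.48562920e+01,  1.54568318e+00, -1.98520249e+01,
        9.28257621e-03,  1.43750665e-03, -9.02065356e-08]), 'eef_pos': array([234.11521573, 686.16909285, 231.32158741]), 'orientation': array([2.31949725e-05, 1.63633745e-01, 9.86521159e-01, 1.72819388e-05]), 'contact_force': array([-0.09964725, -0.18559588, -0.78687283]), 'moment': array([ 0.00649185, -0.00873982,  0.02017875]), 'grasp_force': 0.0, 'gripper_width': 0.9967734751545266}
```

View pics/top0.png

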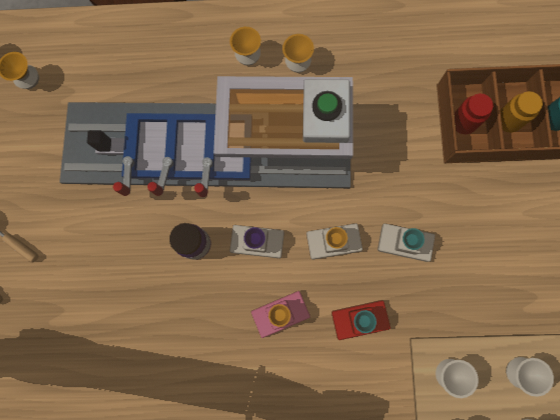

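View pics/side0.png

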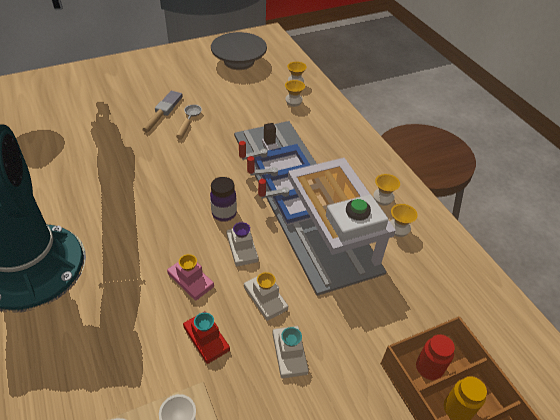

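```bash
cat >> h.py <<'E'
def rect(P):
    """min-area rectangle of xy points: centre, long, short, yaw of long axis (-pi/2..pi/2)"""
    (cx,cy),(w,h),a=cv2.minAreaRect(np.float32(P[:,:2])); a=np.radians(a)
    if w<h: w,h,a=h,w,a+np.pi/2
    return np.array([cx,cy]),w,h,(a+np.pi/2)%np.pi-np.pi/2
def blob(mask,near=None):
    n,l,s,c=cv2.connectedComponentsWithStats(mask.astype(np.uint8))
    out=[(s[i,4],l==i) for i in range(1,n)]
    return [m for k,m in sorted(out,key=lambda t:-t[0])]
def holders(n='top',view=None):
    """cup colour -> (xy,yaw of long axis,w,h, cup xy)"""
    p,d=view or cap(n); X=cloud(n,d); hsv=cv2.cvtColor(p,cv2.COLOR_BGR2HSV); H,S,V=[hsv[...,i].astype(int) for i in range(3)]
    res={}
    for k,(lo,hi) in dict(a=(12,28),b=(120,150),c=(78,98)).items():
        for m in blob((H>=lo)&(H<=hi)&(S>90)&(X[...,2]>40)&(X[...,2]<110)):
            if m.sum()<60: break
            cup=np.median(X[m],0)[:2]
            r=np.hypot(*(X[...,:2]-cup).transpose(2,0,1))
            pl=(r<62)&(X[...,2]>8)&(X[...,2]<25)&(d>0)
            if pl.sum()<100: continue
            sat=np.median(S[pl])
            c,w,h,a=rect(X[pl]); res.setdefault(k,[]).append((c.round(1),round(a,3),round(w),round(h),cup.round(1),sat,np.median(X[pl][:,2]).round(1)))
    return res
E
python3 - <<'E'
from h import *
for n in('top','side'):
    f=np.load(n+'0.npz'); p,d=f['p'],f['d']; X=cloud(n,d)
    for k,v in holders(n,(p,d)).items():
        for r in v: print(n,k,*r)
    hsv=cv2.cvtColor(p,cv2.COLOR_BGR2HSV).astype(int); H,S,V=hsv[...,0],hsv[...,1],hsv[...,2]
    x,y,z=X[...,0],X[...,1],X[...,2]; reg=(x>480)&(x<760)&(y>-400)&(y<300)
    for nm,m in dict(base=reg&(z>6)&(z<18)&(S<60),blue=reg&(H>105)&(H<130)&(S>120)&(z>25)&(z<45),roof=reg&(z>130)&(z<146),box=reg&(z>160)&(z<178)&(S<60)).items():
        b=blob(m)
        for q in b[:2]: print(n,nm,q.sum(),rect(X[q]),np.median(z[q]))
    for q in blob(reg&((H<8)|(H>172))&(S>150)&(z>60)&(z<110))[:4]: print(n,'red',q.sum(),X[q].mean(0).round(1),X[q].max(0).round())
    for q in blob(reg&(V<60)&(z>70)&(z<95)&(y>20))[:3]: print(n,'knob',q.sum(),X[q].mean(0).round(1),rect(X[q]))
    for q in blob(reg&(H>45)&(H<80)&(S>100)&(z>150))[:2]: print(n,'green',q.sum(),X[q].mean(0).round(1),rect(X[q]))
E
```

```text
top a [ 655.6 -591.3] 0.778 111 102 [ 658.1 -596.5] 168.0 16.9
top a [ 789.  -218.6] -1.551 50 29 [ 805.2 -218.3] 44.0 15.9
top a [ 810.2 -119.7] -1.396 51 31 [ 825.8 -117.5] 47.0 16.1
top a [785.5 325.6] -0.703 50 38 [795.2 335.7] 46.0 16.8
top a [ 308.7 -168.5] -1.201 96 52 [ 308.1 -169.5] 104.0 16.9
top a [ 437.5 -271.6] -1.439 96 52 [ 437.9 -273.1] 43.0 16.9
top a [438.3 -48.8] -1.447 85 43 [426.3 -31.2] 49.0 17.0
top b [ 441.9 -128.8] 1.417 96 53 [ 442.3 -134. ] 46.0 17.0
top c [ 430.8 -403. ] 1.324 97 52 [ 431.3 -409.6] 41.0 16.8
top c [ 294.6 -312. ] -1.389 96 52 [ 294.5 -318.1] 189.0 16.9
top c [ 653.2 -672. ] -0.431 108 77 [ 655.6 -678.9] 161.0 17.5
top base 4714 (array([642.2220459 ,  97.98313904]), 296.74359130859375, 164.92210388183594, np.float64(1.5222061537580736)) 11.788949127850742
top base 2914 (array([ 573.23974609, -174.09677124]), 267.8370666503906, 57.1700439453125, np.float64(1.517336830020973)) 11.569551141084048
top blue 1455 (array([644.15283203,  29.9823494 ]), 168.6674041748047, 88.73554992675781, np.float64(1.5244406790707048)) 37.4584201077198
top blue 2
[... 2700 characters left out ...]
562, np.float64(-0.06064137644359491)) 169.49487061994012
side red 111 [525.9 -42.9  81.8] [536. -31.  98.]
side red 103 [530.6  39.   82.3] [540.  52. 100.]
side red 100 [533.6  99.5  81.7] [542. 110.  99.]
side knob 72 [629.4 148.9  78.3] (array([630.99371338, 151.91215515]), 27.359041213989258, 25.9035587310791, np.float64(-0.06551016754847794))
side knob 1 [631.6 151.   81.8] (array([631.64782715, 150.9838562 ]), 0.0, 0.0, np.float64(0.0))
side green 143 [ 634.8 -259.9  191.4] (array([ 634.75354004, -259.57946777]), 32.451759338378906, 29.218875885009766, np.float64(0.7644013353100729))
side green 1 [ 619.3 -258.4  186. ] (array([ 619.34289551, -258.3699646 ]), 0.0, 0.0, np.float64(0.0))
```

```bash
cat >> h.py <<'E'
PSI=-0.0535
EX=np.array([np.cos(PSI),np.sin(PSI),0]); EY=np.array([-np.sin(PSI),np.cos(PSI),0])
def down(a):
    """tool down, closing line along world angle a; of the two equal half-turns, take the one near joint-7 middle"""
    best=None
    for b in (a,a+np.pi):
        y=np.array([np.cos(b),np.sin(b),0]); z=np.array([0,0,-1.]); q=Ro.from_matrix(np.stack([np.cross(y,z),y,z],1)).as_quat()
        yield [q[3],q[0],q[1],q[2]]
def pick_q(p,a):
    c=[(abs(j[6]),q) for q in down(a) if (j:=bot.inverse_kinematics(list(p),q)) is not None]
    return min(c,key=lambda t:t[0])[1]
def st():
    s=telemetry.state(); return s
def go(p,q=None,v=150): bot.move_straight([float(t) for t in p],q,v)
def rep(tag=''):
    s=st(); print(tag,'t',round(s['time'],1),'p',s['eef_pos'].round(1),'F',np.round(s['contact_force'],1),'gw',round(s['gripper_width'],3),'gf',round(s['grasp_force'],1),flush=True); return s
E
python3 - <<'E'
from h import *
k=np.array([631.8,153.5,0]); z=np.array([0,0,1])
q=pick_q(k+150*z,PSI+np.pi/2); 
bot.move_to(list(k+150*z),q); rep('above')
effector.move_gripper(0.75); go(k+51*z,None,120); rep('down')
effector.move_gripper(0.0,40); s=rep('grip')
p0=s['eef_pos']; 
go(p0+92*EY,None,80); rep('pulled')
for i in range(8):
    go(p0+(92+3*(i+1))*EY,None,40); s=rep(); 
    if abs(s['contact_force']@EY)>15: break
E
```

```text
above t 3.2 p [631.6 155.3 150.1] F [-0.1 -0.3 -0.3] gw 1.0 gf 0.0
down t 4.5 p [632.5 153.6  51.6] F [-0.   0.3  0.1] gw 0.749 gf 0.0
grip t 4.9 p [632.4 154.   52. ] F [-0.4  0.8  5.8] gw 0.295 gf 41.3
pulled t 6.2 p [637.4 247.1  52. ] F [-0.4  1.3  4.3] gw 0.299 gf 41.2
 t 6.5 p [637.4 248.6  52. ] F [-2.1 -0.5  3.8] gw 0.291 gf 41.4
 t 6.7 p [637.6 251.4  52. ] F [-1.9 -1.7  3.6] gw 0.299 gf 41.4
 t 7.0 p [637.7 254.6  52. ] F [-1.5 -2.3  5.6] gw 0.297 gf 41.4
 t 7.2 p [637.9 257.7  52. ] F [-2.4 -1.4  4.9] gw 0.296 gf 41.4
 t 7.5 p [638.1 260.8  52. ] F [-1.6 -1.7  5.4] gw 0.299 gf 41.4
 t 7.7 p [638.2 263.8  52. ] F [-1.2 -1.   5. ] gw 0.293 gf 41.4
 t 8.0 p [638.4 266.8  52. ] F [-1.7 -2.   4.7] gw 0.3 gf 41.4
 t 8.2 p [638.6 269.8  52. ] F [-1.8 -1.9  5.2] gw 0.297 gf 41.4
```

```bash
python3 - <<'E'
from h import *
p0=st()['eef_pos']
for i in range(20):
    go(p0+3*(i+1)*EY,None,40); s=st()
    if abs(s['contact_force']@EY)>12: break
rep(i)
bot.hold(0.5); rep('settled')
np.save('p_out.npy',st()['eef_pos'])
E
```

```text
2 t 9.0 p [638.5 270.7  51.9] F [ -3.2 -12.7  10.8] gw 0.301 gf 42.7
settled t 9.5 p [638.5 270.8  51.9] F [ -3.3 -12.6  10.2] gw 0.299 gf 42.7
```

```bash
python3 - <<'E'
from h import *
def yaw():
    q=st()['orientation']; R=Ro.from_quat([q[1],q[2],q[3],q[0]]).as_matrix(); return np.arctan2(R[1,1],R[0,1])%np.pi
print('yaw',yaw()-np.pi/2)
p=st()['eef_pos']; go(p); effector.move_gripper(0.6); z=np.array([0,0,1.]); u=p+60*z
rep('rel'); go(u); q=pick_q(u,PSI); bot.move_to(list(u),q); go(p); effector.move_gripper(0,40); bot.hold(.3); rep('xgrip'); print('yaw',yaw())
s=st(); go(s['eef_pos']); bot.hold(.3); rep('x2'); effector.move_gripper(0.6); go(s['eef_pos']*[1,1,0]+180*z)
c=st()['eef_pos']; 
bot.move_to([430,250,300],q)
for n in('top','side'):
    p,d=cap(n); cv2.imwrite(f'pics/{n}1.png',p); np.savez(f'{n}1.npz',p=p,d=d); X=cloud(n,d)
    for k,v in holders(n,(p,d)).items():
        for r in v:
            if r[5]<60 and r[2]>90 and r[2]<102: print(n,k,*r)
    hsv=cv2.cvtColor(p,cv2.COLOR_BGR2HSV).astype(int); H,S,V=hsv[...,0],hsv[...,1],hsv[...,2]
    x,y,z=X[...,0],X[...,1],X[...,2]; reg=(x>480)&(x<760)&(y>-400)&(y<350)
    m=reg&(H>105)&(H<130)&(S>120)&(z>30)&(z<45)
    print(n,'blue',rect(X[m]))
    for q in blob(reg&((H<8)|(H>172))&(S>150)&(z>90)&(z<110))[:3]: print(n,'red',q.sum(),X[q].mean(0).round(1))
    for q in blob(reg&(V<60)&(z>75)&(z<95)&(y>20))[:2]: print(n,'knob',q.sum(),X[q].mean(0).round(1),rect(X[q]))
E
```

```text
yaw -0.057206334522563074
rel t 10.1 p [638.3 271.6  51.4] F [-0.2 -0.   0.4] gw 0.604 gf 0.0
xgrip t 12.9 p [639.3 270.9  53.3] F [-1.8 -0.8  5.5] gw 0.301 gf 40.8
yaw 3.088091121982496
x2 t 13.5 p [639.3 270.9  53.4] F [-0.9 -0.   1.5] gw 0.297 gf 41.7
top a [ 437.6 -271.5] -1.438 96 52 [ 437.9 -273.1] 45.0 16.8
top a [627.6 239.1] -0.651 98 83 [634.  259.4] 16.0 22.2
top c [ 431.  -403.2] 1.325 97 53 [ 431.4 -409.2] 40.0 16.7
top blue (array([631.04266357, 110.45895386]), 239.6458282470703, 124.05691528320312, np.float64(1.5199134383756245))
top red 75 [542.4 218.5  94.9]
top red 71 [534.2  76.6  95. ]
top red 70 [539.8 157.9  95. ]
top knob 189 [637.8 267.8  81.9] (array([638.27923584, 268.32843018]), 25.06276512145996, 24.586299896240234, np.float64(1.5342666782286614))
side a [ 435.5 -274. ] -1.419 98 52 [ 437.6 -269.5] 45.0 17.4
side b [ 440.4 -132. ] 1.434 97 53 [ 442.2 -124.3] 44.0 17.6
side c [ 429.8 -405.5] 1.321 98 52 [ 433.  -405.5] 44.0 17.6
side blue (array([630.61035156, 111.88036346]), 243.98165893554688, 125.7901382446289, np.float64(1.5223932408246519))
side red 36 [533.3  73.4  94.1]
side red 32 [540.  214.3  94.6]
side red 31 [538.4 154.9  94.7]
side knob 60 [636.1 264.7  81.2] (array([636.69702148, 266.54806519]), 25.826583862304688, 24.26455307006836, np.float64(0.044691596484190965))
```

View pics/top1.png

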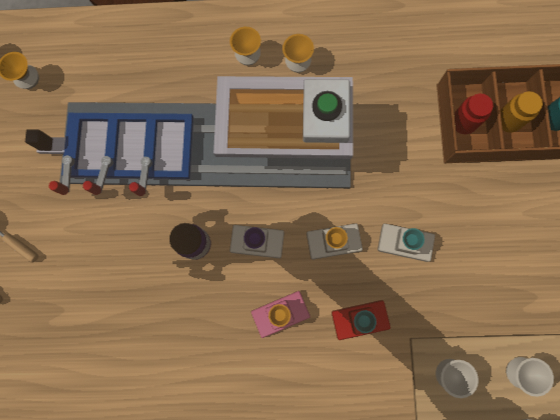

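```bash
cat >> h.py <<'E'
Z=np.array([0,0,1.])
KNOB=np.array([639.3,270.9,0]); POCK=[KNOB-165*EY+(i-1)*74*EY for i in range(3)]
BIAS=np.array([1.,2.5])
def find(col):
    """newest top (else side) look at a holder: xy (world, corrected), yaw"""
    for n,b in (('top',BIAS),('side',np.array([2.4,4.6]))):
        for r in holders(n).get(col,[]):
            if r[5]<60 and 90<r[2]<102 and 48<r[3]<57 and r[0][0]<560: print(n,r); return r[0]+b,r[1]
def pick(col,zg=18):
    xy,a=find(col); p=np.array([*xy,0])
    q=pick_q(p+110*Z,a+np.pi/2); effector.move_gripper(1.0)
    bot.move_to(list(p+120*Z),q); go(p+zg*Z,None,120); rep('down')
    effector.move_gripper(0,20); s=rep('sq1'); p1=s['eef_pos']*[1,1,0]+zg*Z
    effector.move_gripper(0.97); 
    q2=pick_q(p1,a); go(p1,q2,60); effector.move_gripper(0,60); s=rep('sq2')
    print('holder at',s['eef_pos'][:2]-xy,'vs camera')
    go(s['eef_pos']+12*Z,None,60); rep('lift12'); p=s['eef_pos']*[1,1,0]+150*Z; go(p,None,150); return rep('lifted')
def insert(i,zf=42):
    t=POCK[i]; s=st(); p=s['eef_pos']
    if p[1]<20: go([440,0,155],None,250)
    u=t+150*Z; q=pick_q(u,PSI); bot.move_to(list(u),q); rep('over')
    s=st(); c=u+ (u-s['eef_pos'])*[1,1,0]; go(t+66*Z,None,120); rep('z66')
    return lower(i,zf)
def lower(i,zf=42):
    t=POCK[i]; offs=[(0,0)]+[(r*np.cos(k),r*np.sin(k)) for r in (1.5,3) for k in np.arange(0,6.2,np.pi/3)]
    for o in offs:
        b=t+o[0]*EX+o[1]*EY; 
        for z in (58,52,47,zf):
            go(b+z*Z,None,60); s=st()
            if s['contact_force'][2]>9 and s['eef_pos'][2]>zf+3: break
        bot.hold(.2); s=rep(f'try {np.round(o,1)}')
        if s['eef_pos'][2]<zf+2.5: return True
    return False
def release():
    effector.move_gripper(0.75); s=st(); go(s['eef_pos']+25*Z,None,60); go(s['eef_pos']*[1,1,0]+150*Z,None,200); rep('clear')
E
python3 - <<'E'
from h import *
print(np.round(POCK,1))
# floor check from the saved top view
f=np.load('top1.npz'); p,d=f['p'],f['d']; X=cloud('top',d); hsv=cv2.cvtColor(p,cv2.COLOR_BGR2HSV).astype(int)
r=(X[...,0]>560)&(X[...,0]<700)&(X[...,1]>-10)&(X[...,1]<230)&(X[...,2]>20)&(X[...,2]<28)&(hsv[...,1]<70)
for m in blob(r)[:3]: print('floor',rect(X[m]))
pick('a')
E
```

```text
[[626.5  32.2   0. ]
 [630.5 106.1   0. ]
 [634.4 180.    0. ]]
floor (array([629.23260498,  34.55248642]), 98.16812896728516, 54.11301040649414, np.float64(-0.05321834753721699))
floor (array([633.5713501 , 108.89336395]), 97.0593032836914, 53.34491729736328, np.float64(-0.05602851511946838))
floor (array([637.0758667 , 183.59936523]), 98.50411987304688, 52.27325439453125, np.float64(-0.04491873915803968))
top (array([ 437.3, -271.6]), np.float64(-1.444), 96, 52, array([ 437.7, -273. ]), np.float64(45.0), np.float64(16.9))
down t 19.4 p [ 438.6 -269.3   18.4] F [-0.4 -0.4 -0.3] gw 0.999 gf 0.0
sq1 t 19.9 p [ 438.2 -269.2   18.4] F [-1.2  0.   5.4] gw 0.468 gf 21.6
sq2 t 22.6 p [ 438.5 -270.5   18.6] F [ 0.1 -1.5  4.6] gw 0.462 gf 61.4
holder at [ 0.19968313 -1.36188612] vs camera
lift12 t 22.9 p [ 438.5 -269.8   30.4] F [-0.   0.1 -2.2] gw 0.46 gf 60.6
lifted t 23.9 p [ 438.  -269.7  149.2] F [-0.6 -0.5 -1.6] gw 0.461 gf 60.6
```

```bash
sed -i 's/^KNOB=.*270.9,0\])/KNOB=np.array([640.1,271.5,0])/; s/for r in (1.5,3) for/for r in (1.7,3.4) for/' h.py
python3 - <<'E'
from h import *
print(insert(0)); rep('end')
E
```

```text
over t 26.0 p [625.6  31.  149.5] F [ 0.1 -0.5 -2.6] gw 0.465 gf 60.6
z66 t 26.8 p [627.9  32.5  66.5] F [ 0.3 -0.9 -3.4] gw 0.457 gf 60.6
try [0 0] t 28.1 p [628.5  29.8  43.8] F [-2.6 -3.2  9.6] gw 0.461 gf 76.3
True
end t 28.1 p [628.5  29.8  43.8] F [-2.6 -3.2  9.6] gw 0.461 gf 76.3
```

```bash
python3 - <<'E'
from h import *
for dx,dy,z in ((0,-3,42),(0,-3,41),(0,-6,42),(0,-1,42),(3,-3,42),(-3,-3,42)):
    go(POCK[0]+dx*EX+dy*EY+z*Z,None,40); bot.hold(.15); s=rep((dx,dy,z)); d=(s['eef_pos']-POCK[0]); print(np.round([d@EX,d@EY],2), np.round([s['contact_force']@EX,s['contact_force']@EY],1))
E
```

```text
(0, -3, 42) t 28.4 p [628.4  29.2  43.9] F [-1.8 -1.2 11.6] gw 0.454 gf 76.8
[ 1.29 -3.63] [-1.8 -1.3]
(0, -3, 41) t 28.9 p [628.4  29.2  43.9] F [-3.8  0.7 17.3] gw 0.458 gf 77.8
[ 1.31 -3.62] [-3.8  0.5]
(0, -6, 42) t 29.2 p [628.3  27.8  44. ] F [-3.1  1.3 11.8] gw 0.463 gf 77.2
[ 1.26 -4.97] [-3.1  1.1]
(0, -1, 42) t 29.7 p [628.4  29.6  43.9] F [-2.1 -2.7 11.1] gw 0.459 gf 76.9
[ 1.28 -3.16] [-2.  -2.8]
(3, -3, 42) t 30.1 p [628.5  29.4  44. ] F [-7.4  0.2 16.6] gw 0.461 gf 77.7
[ 1.39 -3.34] [-7.4 -0.2]
(-3, -3, 42) t 30.5 p [627.2  29.5  44. ] F [ 0.8 -0.9  8. ] gw 0.46 gf 76.6
[ 0.11 -3.38] [ 0.8 -0.8]
```

```bash
sed -i 's/^KNOB=[^;]*/KNOB=np.array([640.3,267.7,0])/' h.py
python3 - <<'E'
from h import *
go(POCK[0]+43*Z,None,40); bot.hold(.2); rep('centre'); release()
bot.move_to([440,-20,200],pick_q([440,-20,200],PSI))
for n in ('top','side'):
    p,d=cap(n); X=cloud(n,d); x,y,z=X[...,0],X[...,1],X[...,2]
    c=POCK[0]; m=(np.hypot(x-c[0],y-c[1])<60)&(z>39)&(z<44.5)&(cv2.cvtColor(p,cv2.COLOR_BGR2HSV)[...,1]<80)
    for b in blob(m)[:2]:
        A=np.c_[X[b][:,:2]-c[:2],np.ones(b.sum())]; co=np.linalg.lstsq(A,X[b][:,2],rcond=None)[0]; print(n,rect(X[b]),'z',np.median(z[b]),'tilt',co[:2].round(3))
    cv2.imwrite(f'pics/{n}2.png',cv2.resize(p[80:260,20:300] if n=='top' else p[100:280,180:460],None,fx=2.5,fy=2.5))
E
```

```text
centre t 31.0 p [628.2  29.3  44. ] F [-2.5  1.2  7.6] gw 0.462 gf 76.7
clear t 32.5 p [626.9  29.8 149.4] F [-0.5  0.4 -0.5] gw 0.749 gf 0.0
top (array([628.97424316,  36.55621338]), 96.47915649414062, 55.51609802246094, np.float64(-0.07252852912721774)) z 41.31777561974775 tilt [-0.001 -0.003]
top (array([611.22241211,   4.53031731]), 1.9681336879730225, 0.0, np.float64(0.01555765445602475)) z 39.561912642975244 tilt [-0.015 -1.601]
side (array([599.15844727,  38.21302032]), 58.94493103027344, 42.010650634765625, np.float64(1.5046569874388878)) z 41.85737602371296 tilt [0.014 0.001]
side (array([666.79852295,  34.415802  ]), 38.842529296875, 18.228328704833984, np.float64(1.1875466732759916)) z 42.3324874133682 tilt [-0.043 -0.01 ]
```

View pics/top2.png

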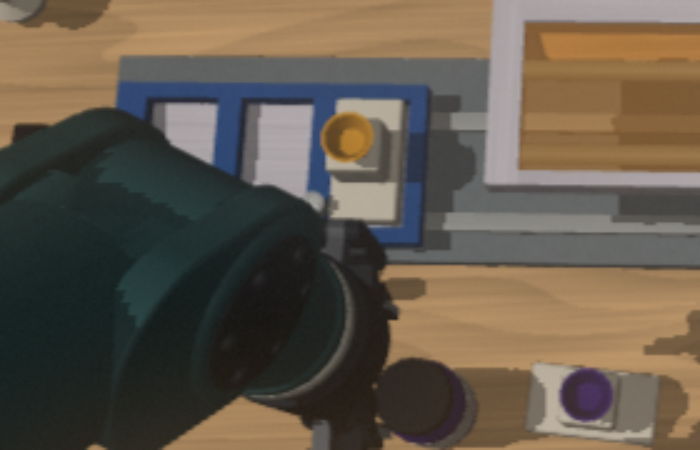

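```bash
sed -i 's/^BIAS=.*/BIAS=np.array([1.2,1.1])/' h.py
python3 - <<'E'
from h import *
s=pick('b')
if 0.4<s['gripper_width']<0.52: print(insert(1)); rep('end')
E
```

```text
top (array([ 441.8, -128.7]), np.float64(1.423), 96, 52, array([ 442.2, -134.5]), np.float64(45.0), np.float64(17.0))
down t 35.4 p [ 443.5 -127.3   18.5] F [ 0.2 -0.4 -1.1] gw 0.998 gf 0.0
sq1 t 35.9 p [ 443.  -127.5   18.3] F [-0.4  0.5  5.4] gw 0.463 gf 21.5
sq2 t 38.5 p [ 443.1 -128.3   18.4] F [-0.6 -1.2  5.5] gw 0.459 gf 61.1
holder at [ 0.0628312  -0.68805248] vs camera
lift12 t 38.9 p [ 443.1 -127.8   30.2] F [-0.7  0.4 -3.8] gw 0.467 gf 60.6
lifted t 39.9 p [ 442.4 -127.8  149.3] F [ 0.9  0.6 -2.7] gw 0.46 gf 60.6
over t 41.5 p [630.2 100.3 149.5] F [-0.1  0.7 -2.6] gw 0.454 gf 60.7
z66 t 42.3 p [632.1 102.7  66.5] F [ 0.6 -0.8 -2.5] gw 0.463 gf 60.7
try [0 0] t 43.3 p [632.4 103.8  50.6] F [-6.1  1.9 19.4] gw 0.461 gf 80.6
try [1.7 0. ] t 44.1 p [633.7 102.1  55.5] F [-9.3  0.4 24.6] gw 0.458 gf 84.5
try [0.9 1.5] t 45.3 p [632.3 104.1  43. ] F [-3.1  0.1  5.4] gw 0.46 gf 78.2
True
end t 45.3 p [632.3 104.1  43. ] F [-3.1  0.1  5.4] gw 0.46 gf 78.2
```

```bash
sed -i 's/^KNOB=[^;]*/KNOB=np.array([640.9,268.8,0])/' h.py
python3 - <<'E'
from h import *
release()
bot.move_to([440,-180,200],pick_q([440,-180,200],PSI))
s=pick('c')
if 0.4<s['gripper_width']<0.52: print(insert(2)); rep('end')
E
```

```text
clear t 46.8 p [632.3 104.7 149.4] F [-1.5  0.8 -0.1] gw 0.753 gf 0.0Traceback (most recent call last):
  File "<stdin>", line 4, in <module>
  File "h.py", line 63, in pick
    xy,a=find(col); p=np.array([*xy,0])
    ^^^^
TypeError: cannot unpack non-iterable NoneType object
```

```bash
python3 - <<'E'
from h import *
for n in ('top','side'):
    p,d=cap(n); cv2.imwrite(f'pics/{n}3.png',p)
    for r in holders(n,(p,d)).get('c',[]): print(n,r)
E
```

```text
top (array([ 650.9, -671.3]), np.float64(-0.432), 104, 78, array([ 655.6, -678.9]), np.float64(154.0), np.float64(16.9))
top (array([ 294.7, -312. ]), np.float64(-1.391), 96, 52, array([ 295.6, -318. ]), np.float64(185.0), np.float64(16.8))
side (array([ 21.5, -78.5]), np.float64(0.188), 123, 62, array([ 17.6, -59.6]), np.float64(106.0), np.float64(14.0))
side (array([ 28.9, -74. ]), np.float64(0.379), 122, 66, array([ 23.1, -58.7]), np.float64(106.0), np.float64(14.0))
side (array([ 293.5, -315.5]), np.float64(-1.39), 96, 52, array([ 294.5, -309.7]), np.float64(211.0), np.float64(17.6))
```

View pics/top3.png

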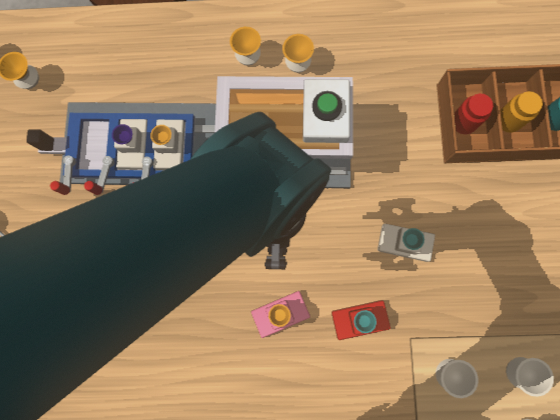

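```bash
python3 - <<'E'
from h import *
bot.move_to([440,0,180],pick_q([440,0,180],PSI))
s=pick('c')
if 0.4<s['gripper_width']<0.52: print(insert(2)); rep('end')
E
```

```text
top (array([ 430.9, -403. ]), np.float64(1.321), 97, 53, array([ 432.9, -414. ]), np.float64(44.0), np.float64(16.8))
down t 52.0 p [ 432.4 -402.3   18.5] F [ 0.3  0.3 -0.6] gw 0.999 gf 0.0
sq1 t 52.7 p [ 432.1 -402.1   18.2] F [ 0.4 -0.3  2.2] gw 0.003 gf 1.4
sq2 t 56.0 p [ 432.6 -402.9   18.2] F [ 0.1 -0.4  0.4] gw -0.0 gf 0.4
holder at [ 0.47609379 -1.00481262] vs camera
lift12 t 56.3 p [ 432.8 -403.3   30.8] F [-0.3 -0.1 -0.4] gw -0.003 gf 0.0
lifted t 57.2 p [ 432.4 -402.1  149.1] F [ 0.3  0.  -0.7] gw -0.001 gf 0.0
```

```bash
python3 - <<'E'
from h import *
bot.move_to([440,0,180],pick_q([440,0,180],PSI))
p,d=cap('top'); cv2.imwrite('pics/top4.png',p)
for r in holders('top',(p,d)).get('c',[]): print(r)
s=rep()
E
```

```text
(array([ 294.6, -312. ]), np.float64(-1.387), 96, 52, array([ 295. , -318.5]), np.float64(188.0), np.float64(16.8))
(array([ 649.9, -673.2]), np.float64(-0.437), 103, 81, array([ 655.7, -678.8]), np.float64(158.0), np.float64(17.2))
(array([ 473.4, -367.4]), np.float64(1.304), 96, 52, array([ 480.2, -375.2]), np.float64(44.0), np.float64(16.8))
 t 58.8 p [440.6  -1.3 180.1] F [-0.6 -0.7  0.7] gw 0.0 gf 0.0
```

View pics/top4.png

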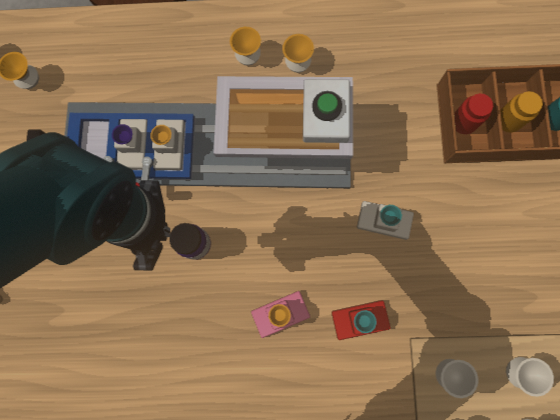

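```bash
python3 - <<'E'
from h import *
s=pick('c')
if 0.4<s['gripper_width']<0.52: print(insert(2)); rep('end')
E
```

```text
top (array([ 473.6, -367.5]), np.float64(1.307), 96, 53, array([ 480.1, -375. ]), np.float64(44.0), np.float64(16.8))
down t 62.0 p [ 475.1 -366.9   18.6] F [-0.  -1.1  0.9] gw 0.999 gf 0.0
sq1 t 62.5 p [ 475.  -366.6   18.5] F [-0.6  1.4  3.9] gw 0.464 gf 21.8
sq2 t 65.2 p [ 475.  -367.7   18.6] F [-0.8 -0.9  3.1] gw 0.463 gf 62.3
holder at [ 0.1859278  -1.32546706] vs camera
lift12 t 65.5 p [ 475.2 -367.2   30.7] F [ 0.6 -0.4 -2.7] gw 0.46 gf 61.5
lifted t 66.5 p [ 474.7 -366.8  149. ] F [-0.9 -0.2 -3.4] gw 0.463 gf 61.5
over t 69.2 p [635.  175.3 149.6] F [-0.1 -0.3 -2. ] gw 0.455 gf 61.5
z66 t 70.0 p [636.8 177.7  66.6] F [-0.1  0.1 -3. ] gw 0.458 gf 61.5
try [0 0] t 70.7 p [636.6 177.9  55.2] F [-6.8  0.2 14.9] gw 0.465 gf 64.8
try [1.7 0. ] t 71.4 p [638.3 177.9  54.8] F [-8.3  0.7 19.1] gw 0.458 gf 67.9
try [0.9 1.5] t 72.1 p [637.4 179.3  55.1] F [-6.8 -0.3 23.6] gw 0.463 gf 67.2
try [-0.8  1.5] t 72.8 p [635.5 179.1  52.9] F [-3.3 -0.3 11.2] gw 0.46 gf 78.1
try [-1.7  0. ] t 73.8 p [635.2 177.7  51. ] F [-7.9 -1.1 26.4] gw 0.458 gf 92.8
try [-0.9 -1.5] t 75.1 p [636.2 176.7  43. ] F [-1.   0.2  5.7] gw 0.461 gf 82.9
True
end t 75.1 p [636.2 176.7  43. ] F [-1.   0.2  5.7] gw 0.461 gf 82.9
```

```bash
cat >> h.py <<'E'
def shut(i,xy,zg=64):
    k=np.array([*xy,0.]); pin=POCK[i]-36*EX+37*EY
    q=pick_q(k+130*Z,PSI+np.pi/2); effector.move_gripper(0.5); bot.move_to(list(k+150*Z),q)
    go(k+zg*Z,None,120); rep('at'); effector.move_gripper(0,30); s=rep('gripped')
    d=s['eef_pos']-pin; r=np.hypot(d@EX,d@EY); th=np.arctan2(-(d@EX),-(d@EY)); print('r',r,'theta',th)
    for t in np.linspace(th,-0.06,int(np.ceil(th/0.2))+1)[1:]:
        go(pin+58*(-np.cos(t)*EY-np.sin(t)*EX)+zg*Z,None,60)
    bot.hold(.2); s=rep('end'); d=s['eef_pos']-pin; print('rel',d@EX,d@EY,'theta',np.arctan2(-(d@EX),-(d@EY)))
def letgo():
    effector.move_gripper(0.42); p=st()['eef_pos']; go(p+40*Z,None,100); go(p*[1,1,0]+150*Z,None,200)
E
python3 - <<'E'
from h import *
release()
shut(0,(535.2,75))
E
```

```text
clear t 76.6 p [634.2 176.7 149.4] F [ 0.2 -0.5 -0.7] gw 0.752 gf 0.0
at t 78.8 p [535.7  74.8  64.4] F [ 0.3 -0.1  1.2] gw 0.5 gf 0.0
gripped t 79.1 p [535.7  75.   64.7] F [-1.  -0.5  3.2] gw 0.198 gf 29.3
r 58.76653362671236 theta 1.6197387164921329
end t 82.3 p [590.9  11.2  64.3] F [-7.6 -1.  13. ] gw 0.205 gf 30.4
rel -0.1733852054418774 -57.943024764443805 theta 0.0029923306324950148
```

```bash
python3 - <<'E'
from h import *
letgo(); shut(1,(540.8,156.5)); letgo(); shut(2,(543.4,217)); letgo(); rep()
p=[430,250,300]; bot.move_to(p,pick_q(p,PSI))
for n in ('top','side'):
    p,d=cap(n); X=cloud(n,d); hsv=cv2.cvtColor(p,cv2.COLOR_BGR2HSV).astype(int); H,S=hsv[...,0],hsv[...,1]; x,y,z=X[...,0],X[...,1],X[...,2]
    for q in blob((x>480)&(x<760)&(y>-40)&(y<350)&((H<8)|(H>172))&(S>150)&(z>90)&(z<110))[:3]: print(n,'red',X[q].mean(0).round(1))
    cv2.imwrite(f'pics/{n}5.png',cv2.resize(p[80:220,20:220] if n=='top' else p[100:240,200:400],None,fx=3.5,fy=3.5))
print('shut exp',[(c-36*EX-21*EY).round(1) for c in POCK])
E
```

```text
at t 85.3 p [541.4 155.9  64.5] F [ 0.3 -0.1 -0.4] gw 0.502 gf 0.0
gripped t 85.7 p [541.3 156.6  64.7] F [0.7 0.1 3.9] gw 0.2 gf 29.3
r 58.44715904408488 theta 1.7542374060712673
end t 89.0 p [595.1  85.1  64.3] F [-7.5 -0.7 13.2] gw 0.201 gf 30.4
rel 0.13423752258196142 -57.903540164064154 theta -0.0023182914501619863
at t 91.9 p [544.1 216.5  64.5] F [0.2 0.3 0. ] gw 0.5 gf 0.0
gripped t 92.3 p [544.  217.1  64.8] F [ 0.3 -0.1  3.8] gw 0.198 gf 29.3
r 58.111691347290105 theta 1.5232754509111974
end t 95.2 p [599.3 159.   64.4] F [-7.5 -0.6 13.4] gw 0.203 gf 30.4
rel 0.35597837724397374 -57.867830212044396 theta -0.0061514987816738385
 t 96.5 p [602.5 159.7 150.3] F [-0.6  0.   0.9] gw 0.419 gf 0.0
top red [593.   85.5  94.6]
top red [596.8 159.4  94.8]
top red [588.9  11.4  95. ]
side red [586.9   9.2  95.7]
side red [590.9  82.7  94.8]
side red [594.7 156.5  94.6]
shut exp [array([591. ,  11.1,   0. ]), array([595.,  85.,   0.]), array([599. , 158.9,   0. ])]
```

View pics/top5.png

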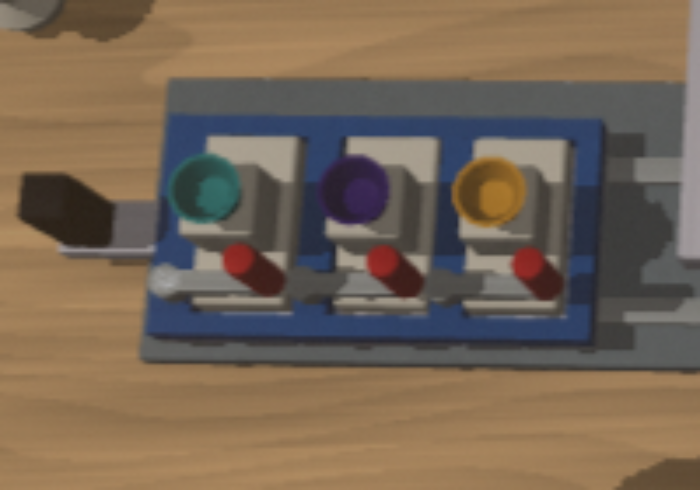

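View pics/side5.png

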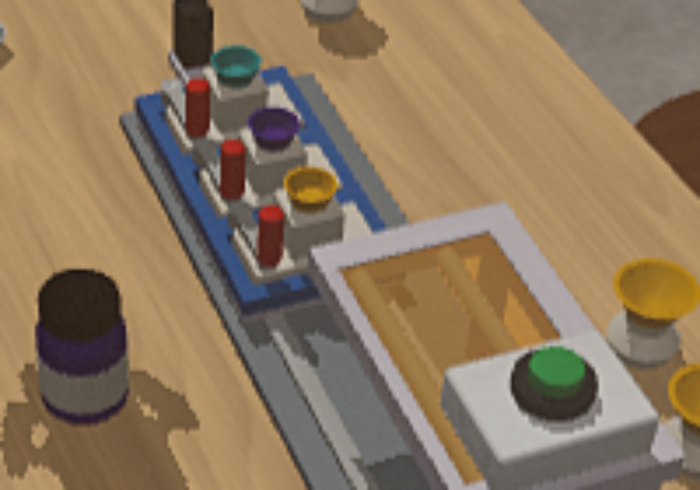

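```bash
python3 - <<'E'
from h import *
k=KNOB+40*EY; q=pick_q(k+160*Z,PSI); bot.move_to(list(k+170*Z),q); effector.move_gripper(0,20)
go(k+55*Z,None,120); rep('front')
go(KNOB+(25-265)*EY+55*Z,None,80); rep('pushed')
for i in range(1,16):
    go(KNOB+(25-265-3*i)*EY+55*Z,None,40); s=st()
    if s['contact_force']@EY>14: break
bot.hold(.4); s=rep(i); print('travel',(KNOB+24*EY-s['eef_pos'])@EY)
E
```

```text
front t 100.1 p [643.9 308.8  56. ] F [-0.4 -0.4  0.1] gw 0.0 gf 0.0
pushed t 103.7 p [628.   29.3  55. ] F [ 0.9  3.4 -0.7] gw -0.001 gf 1.4
8 t 106.1 p [627.1  15.   55. ] F [-0.1 17.3  8.2] gw -0.001 gf 8.4
travel 278.1560360435243
```

```bash
python3 - <<'E'
from h import *
p=st()['eef_pos']; go(p+60*EY,None,100); go(p+60*EY+150*Z,None,200)
q=[430,250,300]; bot.move_to(q,pick_q(q,PSI))
for n in ('top','side'):
    p,d=cap(n); X=cloud(n,d); V=p.max(2); x,y,z=X[...,0],X[...,1],X[...,2]
    for b in blob((x>600)&(x<670)&(y>-60)&(y<60)&(V<60)&(z>75)&(z<95))[:1]: print(n,'knob',rect(X[b]))
    cv2.imwrite(f'pics/{n}6.png',cv2.resize(p[60:220,150:370] if n=='top' else p[120:320,220:440],None,fx=3,fy=3))
E
```

```text
top knob (array([623.15423584,  -8.19022369]), 24.541980743408203, 23.396305084228516, np.float64(1.5000107034430812))
side knob (array([621.75396729,  -6.58933735]), 23.45404052734375, 18.799890518188477, np.float64(-0.19815649564898052))
```

View pics/top6.png

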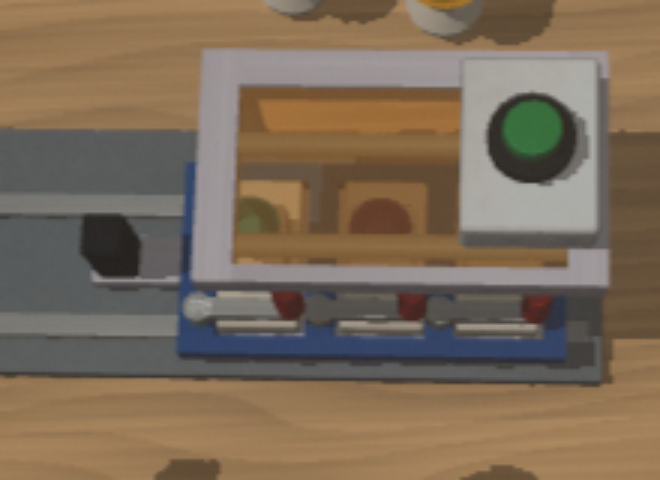

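```bash
python3 - <<'E'
from h import *
b=np.array([636.6,-257.6,0]); effector.move_gripper(0,20)
bot.move_to([560,-120,300],pick_q([560,-120,300],PSI)); q=pick_q(b+260*Z,PSI); bot.move_to(list(b+260*Z),q); go(b+200*Z,None,100); rep('above')
for z in range(192,164,-3):
    go(b+z*Z,None,40); s=rep(z)
    if s['contact_force'][2]>22: break
bot.hold(.3); rep('pressed'); go(b+205*Z,None,60); go(b+280*Z,None,150)
q=[430,100,320]; bot.move_to(q,pick_q(q,PSI)); 
p,d=cap('top'); X=cloud('top',d); cv2.imwrite('pics/top7.png',cv2.resize(p[60:260,130:390],None,fx=2.5,fy=2.5)); rep()
x,y,z=X[...,0],X[...,1],X[...,2]
for b in blob((x>600)&(x<670)&(y>-60)&(y<60)&(p.max(2)<60)&(z>75)&(z<95))[:1]: print('knob',rect(X[b]))
m=np.hypot(x-635.4,y+258.4)<10; print('button z',np.median(z[m]))
E
```

```text
above t 112.2 p [ 636.8 -258.   200.2] F [ 0.1  0.2 -0.3] gw -0.005 gf 0.0
192 t 112.5 p [ 636.7 -257.8  192.2] F [ 0.6 -0.5  0.5] gw 0.003 gf 0.2
189 t 112.8 p [ 636.9 -257.9  189.4] F [0.5 0.2 2.4] gw 0.001 gf 1.5
186 t 113.0 p [ 636.9 -257.9  186.5] F [-0.6  0.4  4.7] gw -0.002 gf 2.3
183 t 113.3 p [ 637. -258.  186.] F [-2.9  3.  16.9] gw 0.0 gf 8.4
180 t 113.5 p [ 637.1 -258.   185.7] F [-6.6  7.  30.5] gw 0.003 gf 14.8
pressed t 113.8 p [ 637.1 -258.   185.7] F [-6.9  6.2 29.9] gw 0.001 gf 14.7
 t 116.6 p [430.8  99.4 320.3] F [ 0.4 -0.2  0.4] gw 0.001 gf 0.0
knob (array([622.8348999 ,  -8.17377472]), 24.381622314453125, 23.972076416015625, np.float64(1.5282034593748781))
button z 191.23559178090125
```

View pics/top7.png

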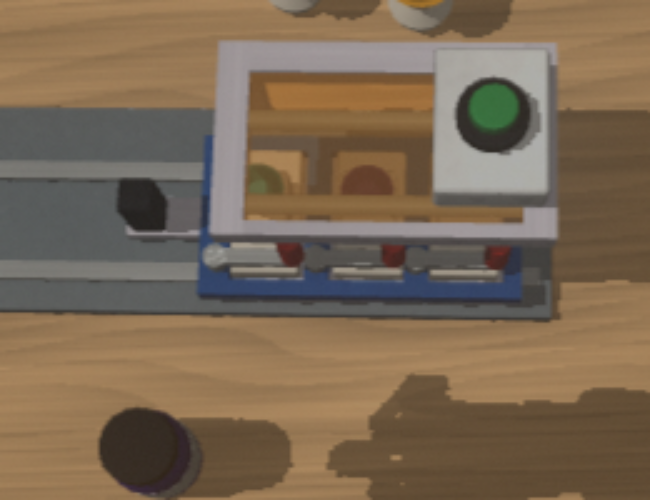

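The carriage is home with the levers shut, the button bottomed out and has sprung back, and the jar is still standing where it was.

```bash
python3 -c "
from h import *
bot.hold(.5); print(order.hand_in())"
```

```text
the job is handed in; nothing more can be done
None
```

I handed the job in with all three holders seated, all levers shut, the carriage pushed to its home stop, the start button pressed and sprung back, and the jar untouched; the hand-in returned no verdict.

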